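# Put the samples back on their instruments

## Task

The four things on the bench instruments have been set down in the wrong places. Put the steel weight on the balance, the flat glass dish on the light plate, the squat jar on the stirrer and the slim vial on the cooling block, each upright and in the middle of its instrument's top, never letting any of them tip over. All four instruments are taken, but the empty cork mat is free for parking things on the way.

Things in the scene. Friction and masses are not known exactly. Their poses are not given: they have to be found in the camera images.
- weight: Polished steel calibration weight, 200 g: a cylinder 34 mm across and 32 mm high with a knob 24 mm across above it, 50 mm high in all. It starts upright on the stirrer or on the cooling block. Origin: centre of its underside; z is up.
- dish: Flat round lidded dish of greenish glass, 60 mm across (the lid, from 7 mm above the underside up to 22 mm; below that 56 mm), 22 mm high, with a white paper disc 40 mm across on its lid; about 70 g. It starts on the stirrer or on the cooling block, whichever the weight is not on. Origin: centre of its underside; z is up.
- jar: Squat glass jar with a black lid, 60 mm across the lid (58 mm across the glass), 46 mm high, the lid being its upper 16 mm; about 130 g. It starts upright on the balance or on the light plate. Origin: centre of its underside; z is up.
- vial: Slim glass screw-cap vial, white cap, 28 mm across the cap (27 mm across the glass), 72 mm high; about 45 g. It starts upright on the balance or on the light plate, whichever the jar is not on. Origin: centre of its underside; z is up.
- balance: Small grey laboratory balance, housing 125 x 100 mm, with a round flat steel pan 90 mm across whose top is 24 mm above the bench, and a display in front of it (toward its own -x). Origin: at bench height right under the middle of the pan; the housing reaches 50 mm to its +x and 75 mm to its -x. Fixed to the bench, turned a little about the vertical at each start.
- light_plate: Square light plate, grey frame 120 x 120 mm with a square bright white window 92 x 92 mm, window top 24 mm above the bench. Origin: at bench height under the middle of the window. Fixed to the bench, turned a little about the vertical at each start.
- stirrer: White square magnetic stirrer 125 x 125 mm with a round flat dark grey metal plate 110 mm across whose top is 40 mm above the bench; a black knob on its front side. Origin: at bench height under the middle of the plate. Fixed to the bench, turned a little about the vertical at each start.
- cooling_block: Square dull grey aluminium cooling block with a flat top 100 x 100 mm, 40 mm above the bench, with brighter fins round its sides (116 x 116 mm). Origin: at bench height under the middle of the top. Fixed to the bench, turned a little about the vertical at each start.
- cork_mat: Round cork mat 100 mm across and 6 mm thick, empty at the start: the free spot. Origin: at bench height under its middle. Fixed to the bench. The mat and the four instruments swap places between starts; their middles are at least 180 mm apart.
Not all that is in view belongs to the job. Several things have the shape of the dish; the one meant has the colours described above. Leave any orange look-alike of the weight alone.

How it is judged (in metres and radians):
At the end, for the whole second after the job is handed in: The weight stands on the balance, the dish on the light plate, the jar on the stirrer and the vial on the cooling block: each with its middle within 15 mm of the middle of its instrument's top, resting on that top (within 4 mm in height), upright within 0.1 rad and at rest (horizontal distance between weight and balance below 0.015 m and z of weight in the frame of balance between 0.02 and 0.028 m and angle between each of weight, dish, jar, vial's own z axis and vertical below 0.1 rad and linear speed of each of weight, dish, jar, vial below 0.02 m/s and horizontal distance between dish and light_plate below 0.015 m and z of dish in the frame of light_plate between 0.02 and 0.028 m and horizontal distance between jar and stirrer below 0.015 m and z of jar in the frame of stirrer between 0.036 and 0.044 m and horizontal distance between vial and cooling_block below 0.015 m and z of vial in the frame of cooling_block between 0.036 and 0.044 m); the robot touches nothing.
It fails at once if the weight is tipped over (angle between weight's own z axis and vertical above 0.7 rad).
It fails at once if the dish is tipped over (angle between dish's own z axis and vertical above 0.7 rad).
It fails at once if the jar is tipped over (angle between jar's own z axis and vertical above 0.7 rad).
It fails at once if the vial is tipped over (angle between vial's own z axis and vertical above 0.7 rad).
It also fails if it takes over 152 s, if anything falls off the work surface, if the arm or the gripper's body presses on something with over 40 N, if the wrist force passes 120 N, or if a joint passes its speed limit or range.

## Robot

A 7-joint arm with a two-finger parallel gripper is mounted at the origin on the work surface. World frame = base frame: x ahead of the robot, y to its left, z up, the work surface at z = 0. Lengths are in mm, angles in rad, forces in N, time in s.
With the tool pointing down it reaches from about 400 to 875 mm from the base axis. Payload 4.4 kg.
Tool frame: the origin (TCP) lies at the very end of the fingers, on their centre line; the grasp point (between the pads) lies 19 mm behind it; y points along the fingers, x is the direction in which the jaws open and shut, and the axes are right-handed (so a half turn about y gives the same grasp; the last joint's range is limited). The gripper opens to 85 mm and grips with 20 to 120 N. Pads are 22 mm wide; open, the fingers measure 114 mm over their backs; the gripper's body (76 mm by 85 mm) begins 54 mm behind the grasp point. The pads swing forward as they close: fully open they stand 13 mm farther back than shut.
Start: joints at [-1.268, 0.628, 0.038, 1.517, -0.027, 0.996, -0.02], TCP at [234.3, 606.318, 231.313] pointing down, gripper open.
Joint ranges: [-3.06, 3.06], [-0.37, 2.12], [-1.25, 1.32], [0.18, 2.47], [-1.1, 4.24], [0.23, 1.98], [-2.94, 2.94]. Speed limits (rad/s): [2.57, 2.57, 3.14, 3.14, 3.14, 3.14, 3.14].

## Interface

Orientations are given as [roll, pitch, yaw] about the fixed x, y, z axes, in that order (R = Rz(yaw) Ry(pitch) Rx(roll)).
In Python, from cell import readout, eyes, finish_job gives the robot as it stands. The module is installed in compiled form; this text tells all that it offers.
- The arm moves only by the tool apply_moves, never from a script. Its argument "commands" is a list that holds one entry, the list of rows, each a list of 6 numbers: the shift along the tool's x, y, z in units of 0.04 m (1.0 is 0.04 m), then the turn, a rotation vector about the tool's x, y, z in units of 5 degrees (1.0 is 5 degrees). A call has 1 to 8 rows; each row shifts and turns the pose as measured when the row begins, along the tool's axes as they then stand; what a row does not reach is not made up. A row lasts 1/12 s, in which the tool goes at most 41.7 mm and 7.16 degrees, less where a joint would pass 70% of its speed; a pose out of reach is approached as far as the arm can. A call with a number of a shift or a turn outside -1 to 1 is refused whole. A call with a gripper value outside its range is refused whole. "claw" is the finger opening in mm, from 0 to 85.4, set as the call begins (left out, the last holds). The fingers move at their own pace and stop on an object; the grip force is fixed at half the most. Time passes only in rows, so rows that do not move let the fingers close. It gives the time, the measured TCP pose, the force and the opening at its end, in the units of the state.
- readout.read_state(): the state, without advancing time (a new reading comes with each control period).
- eyes.get_image(name): name is "scene" or "top" or "wrist"; returns a dict with "image" (384x512x3 uint8, red, green, blue), "mtx" (3x3 intrinsics, pixels), "rvec" (rotation vector, rad) and "tvec" (3), from world to camera coordinates, as OpenCV has them. Camera axes: x right, y down, z forward; pixel columns grow to the right and rows downward; lengths in mm; the calibration is good to about 2 mm. A picture is of the moment at which its call begins. There is no depth.
- finish_job(): hands the job in, once; it reports no verdict.
The state is a dict: "clock": time; "qpos": joint angles; "qd": joint speeds; "tau": joint torques, N m; "eef_pos": TCP position; "tool_rot": TCP orientation; "force": force on the tool from outside, world axes, zero at the start; "torque": the same for the moment, N m; "width": finger opening in mm.
Only numpy, scipy, OpenCV 4.12 (cv2) and the standard library are available. Lean on these libraries where they do the work, as an engineer would, in place of code of your own. Each camera call takes 0.05 s, during which the arm holds its last target. There are 200 camera calls.

## Working session

There is one attempt and no reset: what is moved stays moved. The work goes in short steps, Python scripts to look and compute and a tool call to move; the robot and the scene stay as the last step left them, time stands still between calls to the robot, and variables do not carry over. Pictures are saved under pics/ and viewed, about 12 in all and at most 16, crops included, and the job is handed in when it is done.

Besides the shell and the picture viewer there is one more tool, called after "Call:" in YAML: its name, and indented under it one key for each argument. apply_moves: Moves the arm, as the interface text tells. Shifts and turns lie within -1 to 1; 1 stands for 0.04 m of shift or 5 degrees of turn. Its arguments: {"type":"object","properties":{"commands":{"type":"array"},"claw":{"type":"number"}},"required":["commands"]}

```bash
mkdir -p pics
cat > h.py <<'E'
import numpy as np,cv2
from cell import readout,eyes,finish_job
def cam(n):
    d=eyes.get_image(n); R=cv2.Rodrigues(np.array(d['rvec'],float))[0]; t=np.array(d['tvec'],float).ravel()
    return d['image'],np.array(d['mtx'],float),R,t
def ray(c,u,v,z):
    _,K,R,t=c; o=-R.T@t; w=R.T@np.linalg.solve(K,[u,v,1.]); return (o+w*(z-o[2])/w[2])[:2]
def proj(c,p):
    _,K,R,t=c; q=K@(R@np.array(p,float)+t); return q[:2]/q[2]
def save(c,n): cv2.imwrite('pics/'+n,cv2.cvtColor(c[0],cv2.COLOR_RGB2BGR))
E
python3 - <<'E'
from h import *
s=readout.read_state();print({k:np.round(v,3) for k,v in s.items()})
for n in('top','scene'):
    c=cam(n);save(c,n+'0.png');print(n,np.round(-c[2].T@c[3]),np.round(c[1][0]))
    np.savez(n+'0.npz',i=c[0],K=c[1],R=c[2],t=c[3])
E
```

```text
{'clock': np.float64(0.0), 'qpos': array([-1.268,  0.629,  0.038,  1.518, -0.027,  0.996, -0.02 ]), 'qd': array([ 0.001, -0.   ,  0.002,  0.   ,  0.001,  0.   , -0.001]), 'tau': array([-0.0000e+00, -5.6340e+01,  1.2260e+00, -1.9345e+01,  1.1000e-02,
        1.0000e-02,  0.0000e+00]), 'eef_pos': array([234.073, 605.712, 230.385]), 'tool_rot': array([-1.571,  0.002,  1.202]), 'force': array([ 0.82 , -0.573,  0.3  ]), 'torque': array([0.015, 0.029, 0.006]), 'width': np.float64(84.883)}
top [ 264.  -14. 1127.] [400.   0. 251.]
scene [975. 166. 698.] [389.   0. 254.]
```

View pics/top0.png

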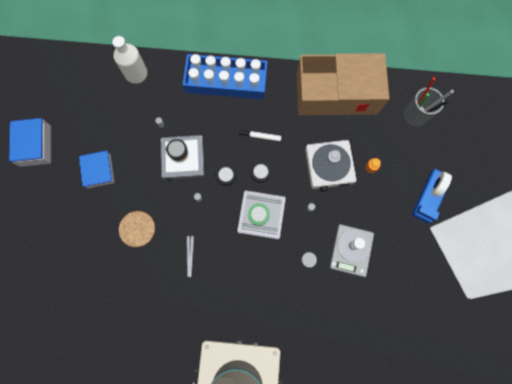

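View pics/scene0.png

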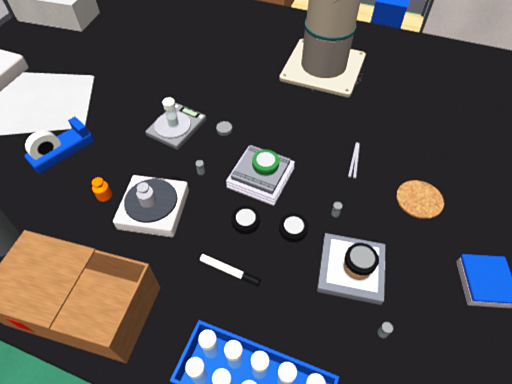

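```bash
cat > m.py <<'E'
from h import *
d=np.load('top0.npz');c=(d['i'],d['K'],d['R'],d['t'])
im=c[0];hsv=cv2.cvtColor(im,cv2.COLOR_RGB2HSV);g=im.max(2)
out=cv2.resize(cv2.cvtColor(im,cv2.COLOR_RGB2BGR)[100:300,100:400],None,fx=2.6,fy=2.6,interpolation=cv2.INTER_CUBIC)
def dot(u,v,col=(0,0,255)): cv2.circle(out,(int((u+.5-100)*2.6),int((v+.5-100)*2.6)),2,col,-1)
cork=((hsv[...,0]<20)&(hsv[...,1]>90)&(g>80))
for n,seed,z in(('light_plate',(182,157),24),('stirrer',(331,163),40),('cooling',(262,215),40),('balance',(352,250),24),('cork',(137,229),6)):
    m=((g>55).astype(np.uint8)) if n!='cork' else cork.astype(np.uint8)
    k=np.zeros_like(m);cv2.circle(k,seed,34,1,-1);m&=k
    cs,_=cv2.findContours(m,cv2.RETR_EXTERNAL,cv2.CHAIN_APPROX_NONE);q=max(cs,key=cv2.contourArea)
    r=cv2.minAreaRect(q);print(n,np.round(r[0],1),np.round(r[1],1),round(r[2]),'->',np.round(ray(c,*r[0],z),1),'mm size',np.round(np.array(r[1])*(1127-z)/400))
    dot(*r[0])
    for b in cv2.boxPoints(r): dot(*b,(255,0,255))
# white pixels/objects
def cen(n,m,seed,rad,z):
    k=np.zeros(m.shape,np.uint8);cv2.circle(k,seed,rad,1,-1);v,u=np.nonzero(m&(k>0))
    print(n,u.mean().round(1),v.mean().round(1),len(u),'->',np.round(ray(c,u.mean(),v.mean(),z),1));dot(u.mean(),v.mean(),(0,255,255))
green=(hsv[...,0]>35)&(hsv[...,0]<90)&(hsv[...,1]>70)
v,u=np.nonzero(green&(np.hypot(*np.meshgrid(np.arange(512)-259,np.arange(384)-214))<18))
(e,f),s,a=cv2.fitEllipse(np.stack([u,v],1).astype(np.float32));print('dish',e,f,np.round(s,1),ray(c,(u.min()+u.max())/2,(v.min()+v.max())/2,60));dot(e,f,(0,255,255))
cen('vialcap',(im.min(2)>215),(359,244),8,96)
cv2.imwrite('pics/m1.png',out)
print('tool',proj(c,[234,606,230]))
E
python3 m.py
```

```text
light_plate [183.6 153.9] [65.8 61.2] 11 -> [607.8 212.4] mm size [181. 169.]
stirrer [331.1 163.3] [67.2 67.4] 14 -> [ 613.2 -210.3] mm size [183. 183.]
cooling [263.5 215.5] [67. 63.] 90 -> [446.6 -32.2] mm size [182. 171.]
balance [351.8 249.4] [67.4 66.6] 4 -> [ 377.7 -281.3] mm size [186. 184.]
cork [136.3 228.8] [33.9 36.1] 45 -> [382.3 320.6] mm size [ 95. 101.]
dish 258.3153076171875 213.85015869140625 [18.7 19.1] [446.00580078 -16.77195985]
vialcap 359.5 242.7 88 -> [ 389.1 -282.9]
tool [-31.1163429  270.44472226]
```

View pics/m1.png

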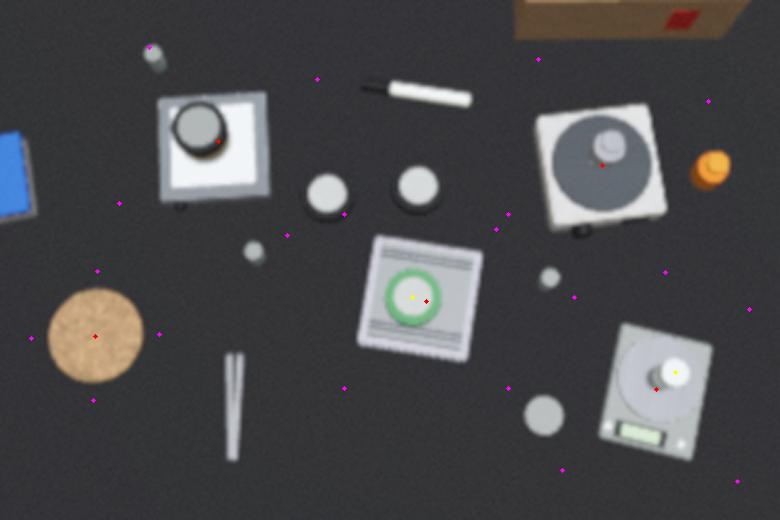

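```bash
sed -i 's/(g>55)/(g>100)/' m.py
cat >> m.py <<'E'
for n,p,z in(('jarlid',(198,128),46+24),('weight',(610,145),90),('pan',(658,377),24),('stirplate',(602,163),40),('window',(213,146),24),('cooltop',(420,297),40)):
    print(n,np.round(ray(c,p[0]/2.6+99.5,p[1]/2.6+99.5,z),1))
E
python3 m.py
```

```text
light_plate [181.5 156. ] [40.9 43. ] 87 -> [601.  217.6] mm size [113. 119.]
stirrer [330.7 163.2] [44.9 46.4] 82 -> [ 613.2 -209.3] mm size [122. 126.]
cooling [261.3 214.4] [43.9 43.9] 9 -> [449.2 -25.9] mm size [119. 119.]
balance [352.1 250.1] [37.7 46.7] 12 -> [ 375.7 -282.2] mm size [104. 129.]
cork [136.3 228.8] [33.9 36.1] 45 -> [382.3 320.6] mm size [ 95. 101.]
dish 258.3153076171875 213.85015869140625 [18.7 19.1] [446.00580078 -16.77195985]
vialcap 359.5 242.7 88 -> [ 389.1 -282.9]
tool [-31.1163429  270.44472226]
jarlid [606.4 226.9]
weight [ 620.5 -208.5]
pan [ 391.2 -283. ]
stirplate [ 616.4 -210.1]
window [602. 218.]
cooltop [450.9 -25.1]
```

Call:
apply_moves:
  commands:
    - [[0, -0.5, 0, 0, 1, 0], [0, -0.5, 0, 0, 1, 0], [0, 0, 0, 0, 1, 0], [0, 0, -0.5, 0, 1, 0], [0, 0, -1, 0, 1, 0], [0, 0, -1, 0, 1, 0], [0, 0, -1, 0, 1, 0], [0, 0, -1, 0, 1, 0]]

```text
clock: 0.77
eef_pos: [345.9, 477.0, 266.3]
tool_rot: [-1.568, 0.01, 0.494]
force: [0.9, 0.4, 0.4]
width: 85.6
```

Call:
apply_moves:
  commands:
    - [[0.6, 0, -0.7, 0, 1, 0], [0.6, 0, -0.7, 0, 1, 0], [0.6, 0, -0.7, 0, 1, 0], [0.6, 0, -0.7, 0, 1, 0], [0.6, 0, -0.7, 0, 1, 0], [0.6, 0, -0.7, 0, 0.66, 0], [0.6, 0, -0.7, 0, 0, 0], [0, 0, 0, 0, 0, 0]]

```text
clock: 1.43
eef_pos: [560.9, 304.8, 261.5]
tool_rot: [-1.585, 0.012, -0.039]
force: [-0.5, -2.2, 0.7]
width: 85.5
```

Run:
```python
from h import *
c=cam('wrist');save(c,'w1.png');s=readout.read_state();print(s['eef_pos'],s['tool_rot'],-c[2].T@c[3],proj(c,s['eef_pos']))
for n,p in(('lp',(601,217.6,24)),('jar',(606.4,226.9,70))):print(n,proj(c,p))
```

```text
[558.39238405 308.56201673 261.12253565] [-1.58232393  0.01488508 -0.03558448] [565.50432093 387.24760082 403.07545629] [247.31383723 242.09429777]
lp [285.73223751 214.7993817 ]
jar [293.7438222  223.06174468]
```

View pics/w1.png

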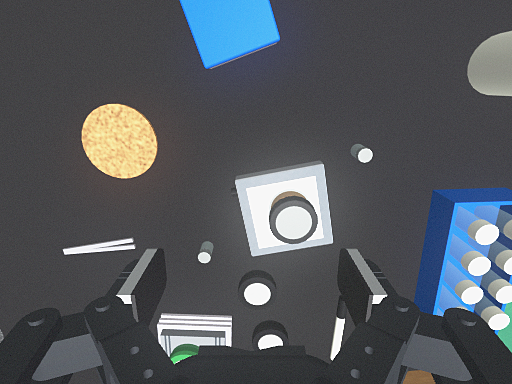

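Run:
```python
from h import *
c=cam('wrist')
for n,p,z in(('jar',(293,222),70),('lp',(286,210),24),('mat',(119.5,141),6)):print(n,ray(c,*p,z))
print(readout.read_state()['eef_pos'])
```

```text
jar [602.58137667 233.14048457]
lp [598.3674315 229.6045919]
mat [379.02471193 327.83198131]
[556.14206706 312.15577534 260.96530003]
```

Call:
apply_moves:
  commands:
    - [[0.5, 0.3, -0.7, 0.13, -0.4, -0.17], [0.5, 0.5, -0.7, 0, 0, 0], [0.2, 0.5, -0.6, 0, 0, 0], [0, 0.9, 0, 0, 0, 0], [0, 0.9, 0, 0, 0, 0], [0, 0.3, 0, 0, 0, 0], [0, 0, 0, 0, 0, 0], [0, 0, 0, 0, 0, 0]]

```text
clock: 2.2
eef_pos: [598.3, 246.5, 118.5]
tool_rot: [-1.556, 0.005, 0.027]
force: [0.1, 0.2, 0.6]
width: 85.6
```

Call:
apply_moves:
  commands:
    - [[0, 0, 0, 0, 0, 0], [0, 0, 0, 0, 0, 0], [0, 0, 0, 0, 0, 0]]

```text
clock: 2.45
eef_pos: [598.1, 250.7, 121.0]
tool_rot: [-1.553, 0.003, 0.032]
force: [0.0, -0.4, -0.1]
width: 85.2
```

Call:
apply_moves:
  commands:
    - [[0.2, 0.3, -0.4, -0.2, 0.3, 0], [0.03, 0.4, -0.25, 0, 0, 0], [0, 0, 0, 0, 0, 0], [0, 0, 0, 0, 0, 0]]

```text
clock: 2.78
eef_pos: [612.2, 225.2, 95.6]
tool_rot: [-1.569, -0.006, 0.004]
force: [1.1, 1.1, 1.1]
width: 85.4
```

Call:
apply_moves:
  commands:
    - [[0, 0, 0, 0, 0, 0], [0, 0, 0, 0, 0, 0], [0, 0, 0, 0, 0, 0]]

```text
clock: 3.03
eef_pos: [613.4, 224.9, 96.9]
tool_rot: [-1.57, -0.008, 0.002]
force: [-0.5, 0.7, -0.6]
width: 85.6
```

Call:
apply_moves:
  commands:
    - [[-0.15, 0.3, 0.05, 0, 0, 0], [-0.03, 0.5, 0, 0, 0, 0], [0, 0.5, 0, 0, 0, 0], [0, 0.35, 0, 0, 0, 0], [0, 0, 0, 0, 0, 0]]

```text
clock: 3.45
eef_pos: [610.0, 230.6, 33.0]
tool_rot: [-1.565, -0.016, 0.004]
force: [0.1, -0.5, -0.0]
width: 85.6
```

Run:
```python
from h import *
c=cam('wrist');save(c,'w2.png');s=readout.read_state();print(s['eef_pos'],s['tool_rot'],s['force'])
```

```text
[610.63288588 230.76841834  34.17154757] [-1.56446594 -0.01753713  0.00426821] [ 0.16457558  0.68301752 -0.87631458]
```

View pics/w2.png

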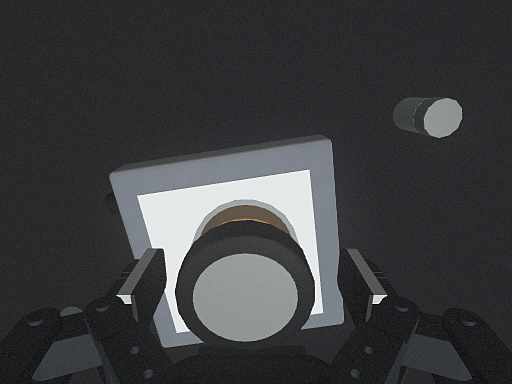

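Run:
```python
from h import *
c=cam('wrist');print(ray(c,245,297,70),readout.read_state()['eef_pos'])
```

```text
[606.83250533 227.57032859] [611.59156874 230.8245585   35.30797543]
```

Call:
apply_moves:
  commands:
    - [[-0.12, 0.18, -0.08, 0, 0, 0.2], [0, 0, 0, 0, 0, 0]]

```text
clock: 3.72
eef_pos: [608.0, 227.9, 29.5]
tool_rot: [-1.563, -0.004, 0.005]
force: [-0.5, -1.0, -0.1]
width: 85.5
```

Call:
apply_moves:
  commands:
    - [[0, 0, 0, 0, 0, 0], [0, 0, 0, 0, 0, 0], [0, 0, 0, 0, 0, 0], [0, 0, 0, 0, 0, 0], [0, 0, 0, 0, 0, 0], [0, 0, 0, 0, 0, 0], [0, 0, 0, 0, 0, 0], [0, 0, 0, 0, 0, 0]]
  claw: 50

```text
clock: 4.38
eef_pos: [609.8, 227.9, 32.3]
tool_rot: [-1.562, -0.007, 0.004]
force: [-0.0, 0.0, -1.4]
width: 58.4
```

Call:
apply_moves:
  commands:
    - [[0, -0.5, 0, 0, 0, 0], [0, -0.7, 0, 0, 0, 0], [-0.3, -0.6, 0.1, 0, 0, 0], [-0.6, -0.1, 0.3, 0, 0, 0], [-0.8, 0, 0.35, 0, 0, 0], [-0.8, 0, 0.35, 0, 0, 0], [-0.8, 0, 0.35, 0, 0, 0], [-0.7, 0, 0.3, 0, 0, 0]]

```text
clock: 5.05
eef_pos: [452.5, 292.8, 110.0]
tool_rot: [-1.564, -0.017, -0.01]
force: [-0.6, 0.8, -1.7]
width: 58.5
```

Call:
apply_moves:
  commands:
    - [[-0.6, 0, 0.25, 0, 0, 0], [-0.3, 0, 0.15, 0, 0, 0], [0, 0, 0, 0, 0, 0], [0, 0, 0, 0, 0, 0]]

```text
clock: 5.38
eef_pos: [405.9, 313.8, 109.5]
tool_rot: [-1.563, -0.009, 0.001]
force: [-0.1, 1.1, -1.2]
width: 58.6
```

Call:
apply_moves:
  commands:
    - [[-0.35, 0.3, 0.1, 0, 0, 0.1], [-0.25, 0.5, 0.08, 0, 0, 0], [0, 0.5, 0, 0, 0, 0], [0, 0.4, 0, 0, 0, 0], [0, 0.2, 0, 0, 0, 0], [0, 0, 0, 0, 0, 0]]

```text
clock: 5.88
eef_pos: [392.8, 321.0, 32.4]
tool_rot: [-1.559, -0.013, -0.006]
force: [-0.3, -0.1, -1.3]
width: 58.7
```

Call:
apply_moves:
  commands:
    - [[-0.3, 0.1, 0, 0, 0, 0.1], [-0.05, 0.2, 0, 0, 0, 0], [0, 0.1, 0, 0, 0, 0]]

```text
clock: 6.13
eef_pos: [381.5, 320.7, 16.6]
tool_rot: [-1.557, -0.008, -0.01]
force: [-0.1, -0.7, -1.3]
width: 58.8
```

Call:
apply_moves:
  commands:
    - [[0, 0.08, 0, 0, 0, 0], [0, 0.04, 0, 0, 0, 0]]

```text
clock: 6.3
eef_pos: [381.6, 321.0, 13.2]
tool_rot: [-1.555, -0.008, -0.011]
force: [-4.8, -4.1, 39.8]
width: 58.4
```

Call:
apply_moves:
  commands:
    - [[0, -0.04, 0, 0, 0, 0], [0, 0, 0, 0, 0, 0], [0, 0, 0, 0, 0, 0], [0, 0, 0, 0, 0, 0], [0, 0, 0, 0, 0, 0], [0, -0.3, 0, 0, 0, 0], [0, -0.7, 0, 0, 0, 0], [0, -0.8, 0, 0, 0, 0]]
  claw: 85

```text
clock: 6.97
eef_pos: [379.4, 318.4, 84.8]
tool_rot: [-1.56, -0.002, -0.011]
force: [-0.3, 0.3, 0.3]
width: 85.2
```

Call:
apply_moves:
  commands:
    - [[0, -0.8, 0, -0.15, 0, 0.1], [0, -0.8, 0, 0, 0, 0], [0, 0, 0, 0, 0, 0], [0, 0, 0, 0, 0, 0]]

```text
clock: 7.3
eef_pos: [381.2, 319.2, 156.2]
tool_rot: [-1.569, 0.002, -0.011]
force: [-1.0, -0.6, -0.6]
width: 85.1
```

Run:
```python
from h import *
c=cam('top');save(c,'top1.png');s=readout.read_state();print(s['eef_pos'],s['tool_rot'],s['force'])
```

```text
[381.60018437 319.32195026 156.17019225] [-1.56896866e+00  1.17484771e-03 -1.13143933e-02] [ 0.99860774 -0.00837892 -0.37459009]
```

View pics/top1.png

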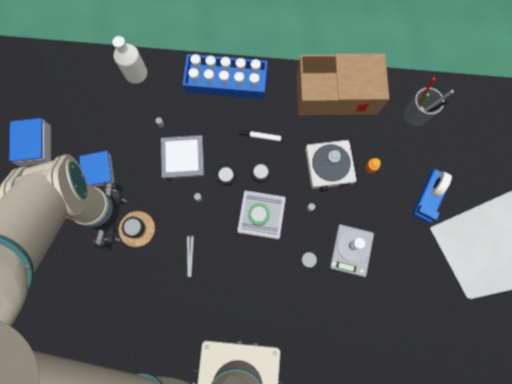

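Call:
apply_moves:
  commands:
    - [[0.1, 0, -0.4, 0, 0, 0], [0.2, 0, -0.8, 0, 0, 0], [0.2, 0, -1, 0, 0, 0], [0.2, 0, -1, 0, 0, 0], [0.2, 0, -1, 0, 0, 0], [0.2, 0, -1, 0, 0, 0], [0.2, 0, -1, 0, 0, 0], [0.2, 0, -0.8, 0, 0, 0]]

```text
clock: 8.02
eef_pos: [436.3, 39.1, 146.3]
tool_rot: [-1.569, 0.013, 0.012]
force: [0.4, -0.2, 0.1]
width: 84.9
```

Call:
apply_moves:
  commands:
    - [[0.1, 0.2, -0.7, 0, 0, 0], [0.1, 0.3, -0.4, 0, 0, 0], [0, 0, 0, 0, 0, 0], [0, 0, 0, 0, 0, 0]]

```text
clock: 8.35
eef_pos: [443.4, -16.8, 121.9]
tool_rot: [-1.573, 0.018, -0.004]
force: [-0.2, 0.2, 0.5]
width: 85.4
```

Run:
```python
from h import *
c=cam('wrist');save(c,'w3.png');s=readout.read_state();print(s['eef_pos'],s['tool_rot'],s['force'])
im=c[0];hsv=cv2.cvtColor(im,cv2.COLOR_RGB2HSV)
m=((hsv[...,0]>40)&(hsv[...,0]<85)&(hsv[...,1]>80)).astype(np.uint8)
n,l,st,ce=cv2.connectedComponentsWithStats(m)
for i in range(1,n):
    if st[i,4]>300:
        q=(l==i).astype(np.uint8);cs,_=cv2.findContours(q,cv2.RETR_EXTERNAL,cv2.CHAIN_APPROX_NONE)
        r,_=cv2.minEnclosingCircle(cs[0]);print(st[i],r,ray(c,*r,60))
d=cam('top');g=cv2.cvtColor(d[0],cv2.COLOR_RGB2GRAY);m=(g>190).astype(np.uint8)
k=np.zeros_like(m);cv2.circle(k,(182,157),26,1,-1);M=cv2.moments(m&k,True);print('window',M['m00'],ray(d,M['m10']/M['m00'],M['m01']/M['m00'],24))
```

```text
[443.35671419 -16.60657094 121.9962524 ] [-1.57325289  0.01770597 -0.00349782] [-0.1493938  -0.95700868 -0.35515137]
[ 216  163   82   80 2757] (256.2765197753906, 203.58984375) [445.31773803 -15.01716186]
window 1030.0 [602.96203518 218.8079909 ]
```

View pics/w3.png

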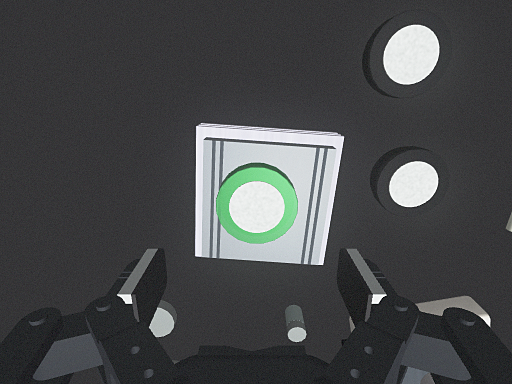

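Call:
apply_moves:
  commands:
    - [[0.05, 0.3, 0.03, 0, 0, -0.2], [0, 0.6, 0, 0, 0, 0], [0, 0.6, 0, 0, 0, 0], [0, 0.4, 0, 0, 0, 0], [0, 0.1, 0, 0, 0, 0], [0, 0, 0, 0, 0, 0]]

```text
clock: 8.95
eef_pos: [447.1, -2.8, 40.8]
tool_rot: [-1.567, -0.005, 0.016]
force: [0.7, 0.4, -0.1]
width: 84.7
```

Call:
apply_moves:
  commands:
    - [[-0.05, 0.0, -0.25, 0, 0.18, 0], [0, 0.05, -0.03, 0, 0, 0], [0, 0, 0, 0, 0, 0]]

```text
clock: 9.2
eef_pos: [445.2, -9.0, 39.1]
tool_rot: [-1.565, -0.005, 0.009]
force: [0.4, 0.2, -0.1]
width: 84.9
```

Call:
apply_moves:
  commands:
    - [[0, 0.0, -0.2, 0, 0.1, 0], [0, 0.06, 0, 0, 0, 0]]

```text
clock: 9.37
eef_pos: [446.1, -15.4, 37.9]
tool_rot: [-1.564, -0.007, 0.003]
force: [0.9, -0.2, -0.9]
width: 85.3
```

Call:
apply_moves:
  commands:
    - [[0, 0.05, 0, 0, 0, 0], [0, 0.02, 0, 0, 0, 0], [0, 0.0, 0, 0, 0, 0], [0, 0.0, 0, 0, 0, 0], [0, 0, 0, 0, 0, 0], [0, 0, 0, 0, 0, 0], [0, 0, 0, 0, 0, 0]]
  claw: 50

```text
clock: 9.95
eef_pos: [447.5, -14.5, 37.6]
tool_rot: [-1.563, -0.011, 0.005]
force: [0.4, -0.3, -0.2]
width: 58.0
```

Call:
apply_moves:
  commands:
    - [[0, -0.2, 0, 0, 0, 0], [0, -0.4, 0, 0, 0, 0], [0, -0.6, 0, 0, 0, 0], [0, -0.2, 0, 0, 0, 0], [0, 0, 0, 0, 0, 0]]

```text
clock: 10.37
eef_pos: [445.6, -15.2, 96.6]
tool_rot: [-1.562, -0.007, 0.004]
force: [0.5, -0.9, -1.9]
width: 58.1
```

Run:
```python
from h import *
c=cam('wrist');save(c,'w4.png');s=readout.read_state();print(s['eef_pos'],s['tool_rot'],s['force'],s['width'])
```

```text
[445.65119597 -15.1394413   96.09612846] [-1.56222141 -0.00737002  0.00395998] [ 0.83573561 -0.16106516 -0.39140897] 58.20844889542693
```

View pics/w4.png

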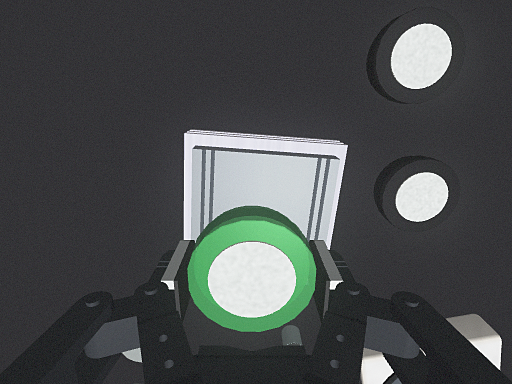

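Call:
apply_moves:
  commands:
    - [[0.3, 0, 0.4, 0, 0, 0], [0.5, 0, 0.75, 0, 0, 0], [0.6, 0, 0.9, 0, 0, 0], [0.6, 0, 0.9, 0, 0, 0], [0.6, 0, 0.9, 0, 0, 0], [0.6, 0, 0.9, 0, 0, 0], [0.4, 0, 0.5, 0, 0, 0], [0, 0, 0, 0, 0, 0]]

```text
clock: 11.08
eef_pos: [588.3, 198.5, 93.5]
tool_rot: [-1.563, 0.0, -0.004]
force: [0.5, 0.6, -2.0]
width: 58.2
```

Call:
apply_moves:
  commands:
    - [[0, 0, 0, 0, 0, 0], [0, 0, 0, 0, 0, 0]]

```text
clock: 11.25
eef_pos: [587.1, 200.2, 91.0]
tool_rot: [-1.563, 0.003, -0.001]
force: [-0.4, 0.1, -1.0]
width: 58.2
```

Call:
apply_moves:
  commands:
    - [[0.25, 0.2, 0.3, -0.1, 0, 0], [0.15, 0.4, 0.15, 0, 0, 0], [0, 0.5, 0, 0, 0, 0], [0, 0.3, 0, 0, 0, 0], [0, 0, 0, 0, 0, 0]]

```text
clock: 11.67
eef_pos: [599.8, 210.3, 32.5]
tool_rot: [-1.575, 0.009, -0.011]
force: [-0.3, -0.4, -1.2]
width: 58.3
```

Call:
apply_moves:
  commands:
    - [[0, 0.05, 0, 0, 0, 0], [0, 0, 0, 0, 0, 0]]

```text
clock: 11.83
eef_pos: [598.6, 207.3, 30.1]
tool_rot: [-1.577, 0.011, -0.015]
force: [-0.6, 0.7, 0.0]
width: 58.4
```

Call:
apply_moves:
  commands:
    - [[0.15, 0.05, 0.35, 0.05, -0.15, -0.1], [0, 0.05, 0.05, 0, 0, 0]]

```text
clock: 12.0
eef_pos: [606.3, 222.6, 27.8]
tool_rot: [-1.572, -0.0, -0.004]
force: [0.1, 1.4, -0.5]
width: 58.3
```

Call:
apply_moves:
  commands:
    - [[-0.08, 0.08, -0.08, 0, 0, 0], [0, 0.05, 0, 0, 0, 0]]

```text
clock: 12.17
eef_pos: [603.9, 221.1, 23.4]
tool_rot: [-1.57, -0.003, -0.001]
force: [-0.8, -0.3, -0.5]
width: 58.2
```

Call:
apply_moves:
  commands:
    - [[-0.02, 0.04, -0.04, 0, 0, 0], [0, 0.02, 0, 0, 0, 0]]

```text
clock: 12.33
eef_pos: [602.8, 219.7, 21.0]
tool_rot: [-1.57, -0.003, -0.001]
force: [0.3, -1.3, 0.2]
width: 58.1
```

Call:
apply_moves:
  commands:
    - [[0, 0.03, 0, 0, 0, 0], [0, 0.02, 0, 0, 0, 0]]

```text
clock: 12.5
eef_pos: [602.9, 219.7, 20.7]
tool_rot: [-1.569, -0.003, -0.001]
force: [-3.0, -0.0, 5.7]
width: 58.4
```

Call:
apply_moves:
  commands:
    - [[0, 0, 0, 0, 0, 0], [0, 0, 0, 0, 0, 0], [0, 0, 0, 0, 0, 0], [0, 0, 0, 0, 0, 0], [0, -0.2, 0, 0, 0, 0], [0, -0.6, 0, 0, 0, 0], [0, -0.8, 0, 0, 0, 0], [0, -0.8, -0.3, 0, 0, 0]]
  claw: 85

```text
clock: 13.17
eef_pos: [597.5, 208.8, 113.3]
tool_rot: [-1.572, 0.01, 0.001]
force: [1.3, 1.0, 0.4]
width: 84.9
```

Call:
apply_moves:
  commands:
    - [[-0.2, -0.7, -0.6, 0, 0, 0], [-0.4, -0.3, -0.9, 0, 0, 0], [-0.4, 0, -1, 0, 0, 0], [-0.4, 0, -1, 0, 0, 0], [-0.4, 0, -1, 0, 0, 0], [-0.4, 0, -1, 0, 0, 0], [-0.4, 0, -1, 0, 0, 0], [-0.4, 0, -1, 0, 0, 0]]

```text
clock: 13.83
eef_pos: [489.6, -82.8, 165.6]
tool_rot: [-1.565, -0.016, 0.02]
force: [1.3, -1.2, 0.1]
width: 84.8
```

Call:
apply_moves:
  commands:
    - [[-0.4, 0, -1, 0, 0, 0], [-0.4, 0, -1, 0, 0, 0], [-0.4, 0, -1, 0, 0, 0], [-0.4, 0, -0.8, 0, 0, 0], [-0.3, 0, -0.4, 0, 0, 0], [0, 0, 0, 0, 0, 0], [0, 0, 0, 0, 0, 0]]
  claw: 60

```text
clock: 14.42
eef_pos: [411.7, -262.3, 168.6]
tool_rot: [-1.573, -0.023, 0.002]
force: [-0.5, -0.1, -0.7]
width: 60.2
```

Run:
```python
from h import *
c=cam('wrist');save(c,'w5.png');s=readout.read_state();print(s['eef_pos'],s['tool_rot'],s['force'])
np.savez('w5.npz',i=c[0],K=c[1],R=c[2],t=c[3])
print(proj(c,[389,-283,96]),proj(c,[388.5,-284,24]))
d=cam('top');hsv=cv2.cvtColor(d[0],cv2.COLOR_RGB2HSV);m=((hsv[...,0]>40)&(hsv[...,0]<85)&(hsv[...,1]>80)).astype(np.uint8)
k=np.zeros_like(m);cv2.circle(k,(182,157),26,1,-1);v,u=np.nonzero(m&k);r=((u.min()+u.max())/2,(v.min()+v.max())/2);print('dish',len(u),ray(d,*r,44))
```

```text
[ 411.72791928 -262.20341516  168.60017073] [-1.57373169 -0.02243268  0.00220349] [-0.44174044 -0.81965493  0.49661383]
[221.04992807 225.6700165 ] [225.85660332 195.90536453]
dish 67 [602.1190089  215.83592669]
```

View pics/w5.png

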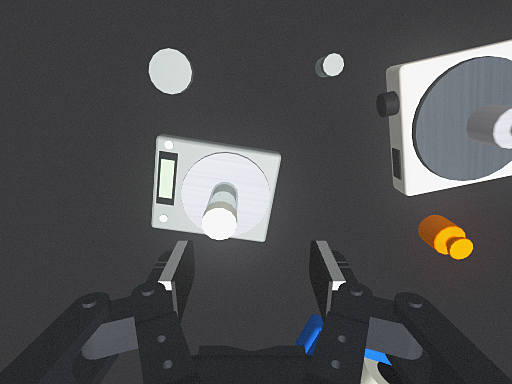

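Call:
apply_moves:
  commands:
    - [[-0.3, 0, -0.2, 0, 0, 0.26], [-0.2, 0, -0.2, 0, 0, 0], [-0.05, 0.3, -0.03, 0, 0, 0], [0, 0.5, 0, 0, 0, 0], [0, 0.2, 0, 0, 0, 0], [0, 0, 0, 0, 0, 0], [0, 0, 0, 0, 0, 0]]

```text
clock: 15.1
eef_pos: [391.6, -275.3, 127.3]
tool_rot: [-1.572, 0.002, 0.019]
force: [0.8, -0.5, 0.6]
width: 60.2
```

Call:
apply_moves:
  commands:
    - [[-0.08, 0.2, -0.12, 0, 0.2, 0], [0, 0.4, 0, 0, 0, 0], [0, 0.4, 0, 0, 0, 0], [0, 0.1, 0, 0, 0, 0], [0, 0, 0, 0, 0, 0]]

```text
clock: 15.52
eef_pos: [390.0, -282.7, 83.5]
tool_rot: [-1.576, -0.002, -0.0]
force: [-0.1, -0.3, -0.1]
width: 60.3
```

Run:
```python
from h import *
c=cam('wrist');s=readout.read_state();print(s['eef_pos'],s['tool_rot'],s['force'])
m=(c[0].min(2)>200).astype(np.uint8);n,l,st,ce=cv2.connectedComponentsWithStats(m)
for i in range(1,n):
    if st[i,4]>400:print(st[i],ce[i],ray(c,*ce[i],96))
```

```text
[ 390.01489641 -282.75927655   83.85921177] [-1.57579812e+00 -2.28921678e-03 -1.86541656e-04] [-0.45036529  0.00993161  1.06945662]
[ 142    0   62   63 3140] [172.61592357  29.40254777] [ 359.13891706 -180.05296234]
[403   0  32  31 771] [418.40207523  14.08949416] [ 452.99619733 -174.88965581]
[  150   129   176   154 15596] [240.35477045 201.51538856] [ 384.35835967 -251.03026271]
[157 156  22  55 951] [167.32071504 183.0809674 ] [ 351.48022052 -242.0886872 ]
```

Call:
apply_moves:
  commands:
    - [[-0.05, 0.3, 0.04, 0, 0, 0], [0, 0.4, 0, 0, 0, 0], [0, 0.25, 0, 0, 0, 0], [0, 0.05, 0, 0, 0, 0]]

```text
clock: 15.9
eef_pos: [390.6, -283.8, 46.1]
tool_rot: [-1.581, -0.008, -0.001]
force: [0.1, -0.3, -1.3]
width: 60.2
```

Run:
```python
from h import *
c=cam('wrist');save(c,'w6.png');s=readout.read_state();print(s['eef_pos'],s['tool_rot'],s['force'])
```

```text
[ 390.64652652 -283.89202018   46.25575849] [-1.58066963e+00 -8.49758770e-03 -6.19470602e-04] [-0.76310192  0.11889575  0.48050894]
```

View pics/w6.png

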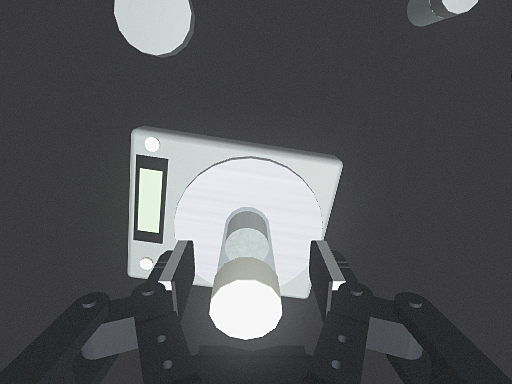

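Run:
```python
from h import *
c=cam('wrist');print(ray(c,246,308,96),ray(c,248.5,231,24),readout.read_state()['eef_pos'])
```

```text
[ 387.74075726 -280.43214845] [ 388.53286189 -284.71369418] [ 390.8256781  -284.05976313   46.72937886]
```

Call:
apply_moves:
  commands:
    - [[-0.08, 0.12, 0.1, 0.1, 0, 0.1], [0, 0, 0, 0, 0, 0]]

```text
clock: 16.17
eef_pos: [388.0, -280.3, 42.7]
tool_rot: [-1.573, -0.001, -0.001]
force: [0.2, 0.8, -0.4]
width: 59.9
```

Call:
apply_moves:
  commands:
    - [[0, 0, 0, 0, 0, 0], [0, 0, 0, 0, 0, 0], [0, 0, 0, 0, 0, 0], [0, 0, 0, 0, 0, 0], [0, 0, 0, 0, 0, 0], [0, 0, 0, 0, 0, 0], [0, 0, 0, 0, 0, 0], [0, 0, 0, 0, 0, 0]]
  claw: 20

```text
clock: 16.83
eef_pos: [388.8, -280.6, 44.2]
tool_rot: [-1.574, -0.003, -0.0]
force: [0.3, 0.1, -1.5]
width: 25.7
```

Call:
apply_moves:
  commands:
    - [[0, -0.3, 0, 0, 0, 0], [0, -0.6, 0, 0, 0, 0], [0.05, -0.6, 0.2, 0, 0, 0], [0.15, -0.3, 0.5, 0, 0, 0], [0.2, 0, 0.8, 0, 0, 0], [0.25, 0, 0.9, 0, 0, 0], [0.25, 0, 0.9, 0, 0, 0], [0.25, 0, 0.9, 0, 0, 0]]

```text
clock: 17.5
eef_pos: [435.5, -118.3, 119.2]
tool_rot: [-1.581, -0.006, -0.022]
force: [1.0, 0.6, -0.1]
width: 26.0
```

Call:
apply_moves:
  commands:
    - [[0.2, 0, 0.8, 0, 0, 0], [0.2, 0, 0.6, 0, 0, 0], [0.1, 0, 0.3, 0, 0, 0], [0, 0, 0, 0, 0, 0], [0, 0, 0, 0, 0, 0]]

```text
clock: 17.92
eef_pos: [458.9, -36.5, 118.1]
tool_rot: [-1.576, -0.005, -0.005]
force: [-0.7, 0.0, -1.5]
width: 25.6
```

Call:
apply_moves:
  commands:
    - [[-0.2, 0.3, 0.25, 0.1, 0, 0], [-0.03, 0.5, 0.05, 0, 0, 0], [0, 0.4, 0, 0, 0, 0], [0, 0, 0, 0, 0, 0], [0, 0, 0, 0, 0, 0]]

```text
clock: 18.33
eef_pos: [449.7, -30.5, 69.8]
tool_rot: [-1.57, -0.008, -0.013]
force: [-0.2, 0.1, -0.4]
width: 25.7
```

Call:
apply_moves:
  commands:
    - [[0, 0.08, 0.15, 0, -0.1, 0.1], [0, 0.06, 0, 0, 0, 0], [0, 0.03, 0, 0, 0, 0]]

```text
clock: 18.58
eef_pos: [450.5, -27.1, 64.3]
tool_rot: [-1.572, -0.001, -0.008]
force: [-0.2, 0.2, -0.1]
width: 26.0
```

Call:
apply_moves:
  commands:
    - [[0, 0.04, 0, 0, 0, 0], [0, 0.02, 0, 0, 0, 0]]

```text
clock: 18.75
eef_pos: [451.3, -27.2, 62.4]
tool_rot: [-1.572, -0.003, -0.008]
force: [0.3, -0.3, -0.2]
width: 25.7
```

Call:
apply_moves:
  commands:
    - [[0, 0.04, 0.02, 0, 0, 0], [0, 0.02, 0, 0, 0, 0]]

```text
clock: 18.92
eef_pos: [451.7, -26.3, 60.2]
tool_rot: [-1.572, -0.004, -0.008]
force: [0.2, 0.2, -0.3]
width: 25.7
```

Call:
apply_moves:
  commands:
    - [[-0.03, 0.03, 0.01, 0, 0, 0.05], [0, 0.02, 0, 0, 0, 0]]

```text
clock: 19.08
eef_pos: [451.4, -26.2, 59.6]
tool_rot: [-1.572, -0.002, -0.008]
force: [-4.2, 0.5, 19.0]
width: 25.9
```

Call:
apply_moves:
  commands:
    - [[0, -0.02, 0, 0, 0, 0], [0, 0, 0, 0, 0, 0], [0, 0, 0, 0, 0, 0], [0, 0, 0, 0, 0, 0], [0, -0.3, 0, 0, 0, 0], [0, -0.6, 0, 0, 0, 0], [0, -0.8, 0, 0, 0, 0], [0, -0.8, 0, 0, 0, 0]]
  claw: 60

```text
clock: 19.75
eef_pos: [446.7, -25.9, 158.4]
tool_rot: [-1.572, 0.013, -0.01]
force: [0.5, -0.2, -0.1]
width: 60.3
```

Call:
apply_moves:
  commands:
    - [[0.1, -0.4, -0.1, 0, 0, 0], [0.4, 0, -0.4, 0, 0, 0], [0.7, 0, -0.7, 0, 0, 0], [0.7, 0, -0.75, 0, 0, 0], [0.7, 0, -0.75, 0, 0, 0], [0.7, 0, -0.75, 0, 0, 0], [0.4, 0, -0.4, 0, 0, 0], [0, 0, 0, 0, 0, 0]]

```text
clock: 20.42
eef_pos: [600.6, -183.1, 177.9]
tool_rot: [-1.569, 0.007, 0.001]
force: [-0.6, -0.8, 0.4]
width: 59.7
```

Run:
```python
from h import *
c=cam('wrist');save(c,'w7.png');s=readout.read_state();print(s['eef_pos'],s['tool_rot'],s['force'],s['width'])
np.savez('w7.npz',i=c[0],K=c[1],R=c[2],t=c[3]);print(proj(c,[620.5,-208.5,90]),proj(c,[613.5,-209.5,40]))
```

```text
[ 598.97713374 -181.65656078  177.55100774] [-1.56770925e+00  9.06377455e-03  1.38589195e-03] [-0.40506299 -0.78520469 -0.24661559] 60.392745532882465
[276.60756811 223.22516325] [265.97364238 203.07447777]
```

View pics/w7.png

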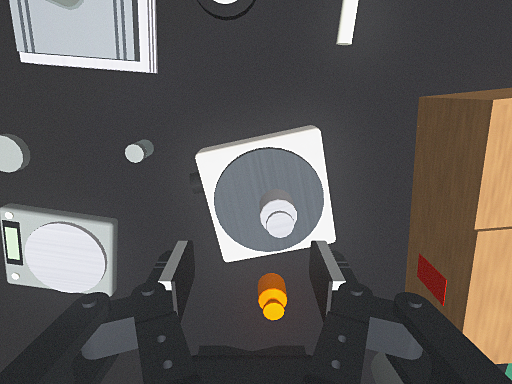

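Call:
apply_moves:
  commands:
    - [[0.3, 0.2, -0.35, 0, 0, -0.1], [0.25, 0.5, -0.25, 0, 0, 0], [0.05, 0.4, -0.05, 0, 0, 0], [0, 0.4, 0, 0, 0, 0], [0, 0, 0, 0, 0, 0], [0, 0, 0, 0, 0, 0]]

```text
clock: 20.97
eef_pos: [618.9, -200.8, 113.6]
tool_rot: [-1.56, 0.007, 0.004]
force: [-0.6, 0.1, 0.1]
width: 59.8
```

Call:
apply_moves:
  commands:
    - [[0.15, 0.1, -0.22, -0.1, 0, -0.1], [0.0, 0.4, -0.05, 0, 0, 0], [0, 0.5, 0, 0, 0, 0], [0, 0.2, 0, 0, 0, 0], [0, 0, 0, 0, 0, 0]]

```text
clock: 21.38
eef_pos: [628.3, -210.7, 68.8]
tool_rot: [-1.571, -0.01, 0.008]
force: [-0.9, 0.5, 0.4]
width: 59.9
```

Run:
```python
from h import *
c=cam('wrist');save(c,'w8.png');s=readout.read_state();print(s['eef_pos'],s['tool_rot'],s['force'],s['width'])
print(proj(c,[623,-208,90]))
```

```text
[ 628.52101396 -210.8112743    69.49284425] [-1.57161049 -0.01039011  0.00784402] [0.33352067 0.15047112 0.53140685] 59.89843638781624
[241.68540459 266.18176351]
```

View pics/w8.png

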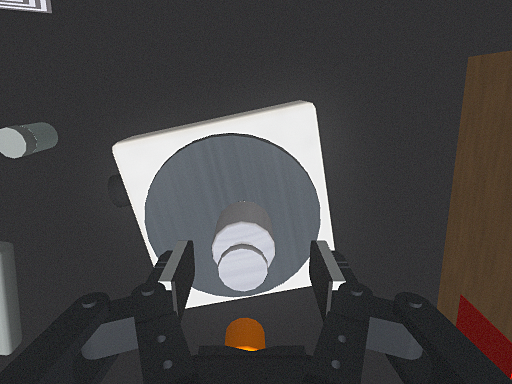

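Call:
apply_moves:
  commands:
    - [[-0.12, 0.2, 0.06, 0, 0.08, 0.1], [0, 0.4, 0, 0, 0, 0], [0, 0.1, 0, 0, 0, 0]]

```text
clock: 21.68
eef_pos: [626.0, -209.3, 44.5]
tool_rot: [-1.574, -0.007, 0.0]
force: [-0.7, 0.5, -0.2]
width: 60.0
```

Run:
```python
from h import *
s=readout.read_state();print(s['eef_pos'],s['tool_rot'],s['force'],s['width'])
```

```text
[ 625.99884768 -209.2785238    44.52591632] [-1.57407994e+00 -7.24212589e-03  3.72673208e-04] [-0.74923524  0.5098129  -0.23010949] 60.048485072265976
```

Call:
apply_moves:
  commands:
    - [[-0.06, 0.02, 0, 0, 0, 0.1], [0, 0.02, 0, 0, 0, 0], [0, 0.01, 0, 0, 0, 0], [0, 0, 0, 0, 0, 0], [0, 0, 0, 0, 0, 0], [0, 0, 0, 0, 0, 0], [0, 0, 0, 0, 0, 0]]
  claw: 25

```text
clock: 22.27
eef_pos: [623.8, -209.1, 44.6]
tool_rot: [-1.575, 0.001, 0.0]
force: [-0.3, 0.2, -2.0]
width: 32.3
```

Call:
apply_moves:
  commands:
    - [[0, -0.3, 0, 0, 0, 0], [0, -0.6, 0, 0, 0, 0], [-0.2, -0.6, -0.1, 0, 0, 0], [-0.6, -0.1, -0.2, 0, 0, 0], [-0.8, 0, -0.25, 0, 0, 0], [-0.8, 0, -0.25, 0, 0, 0], [-0.8, 0, -0.25, 0, 0, 0], [-0.8, 0, -0.25, 0, 0, 0]]

```text
clock: 22.93
eef_pos: [469.2, -259.4, 116.4]
tool_rot: [-1.577, -0.011, 0.015]
force: [0.4, -1.0, -1.5]
width: 32.5
```

Call:
apply_moves:
  commands:
    - [[-0.7, 0, -0.2, 0, 0, 0], [-0.3, 0, -0.1, 0, 0, 0], [-0.2, 0, 0, 0, 0, 0], [0, 0, 0, 0, 0, 0], [0, 0, 0, 0, 0, 0]]

```text
clock: 23.35
eef_pos: [413.5, -276.1, 120.6]
tool_rot: [-1.579, -0.013, 0.004]
force: [1.1, -0.2, -1.4]
width: 32.6
```

Call:
apply_moves:
  commands:
    - [[-0.4, 0.3, -0.15, 0.1, 0, 0.15], [-0.2, 0.5, -0.06, 0, 0, 0], [0, 0.6, 0, 0, 0, 0], [0, 0.5, 0, 0, 0, 0], [0, 0.1, 0, 0, 0, 0], [0, 0, 0, 0, 0, 0]]

```text
clock: 23.85
eef_pos: [404.4, -284.2, 38.5]
tool_rot: [-1.574, -0.014, 0.018]
force: [-0.2, -0.3, -1.5]
width: 32.3
```

Call:
apply_moves:
  commands:
    - [[-0.35, 0.03, 0.0, 0, 0.15, 0.15], [-0.05, 0.03, 0, 0, 0, 0]]

```text
clock: 24.02
eef_pos: [390.2, -284.3, 36.3]
tool_rot: [-1.575, -0.002, 0.007]
force: [-0.8, 0.3, -1.2]
width: 32.5
```

Call:
apply_moves:
  commands:
    - [[-0.03, 0.08, 0.0, 0, 0, 0], [-0.02, 0.06, 0, 0, 0, 0], [0, 0.03, 0, 0, 0, 0]]

```text
clock: 24.27
eef_pos: [388.9, -284.9, 31.1]
tool_rot: [-1.577, -0.004, 0.008]
force: [0.2, 0.2, -1.7]
width: 32.2
```

Call:
apply_moves:
  commands:
    - [[0, 0.04, 0.0, 0, 0, 0], [0, 0.02, 0, 0, 0, 0]]

```text
clock: 24.43
eef_pos: [389.4, -285.2, 29.1]
tool_rot: [-1.578, -0.006, 0.008]
force: [-0.4, 0.3, -1.7]
width: 32.5
```

Call:
apply_moves:
  commands:
    - [[-0.02, 0.03, 0.02, 0, 0, 0.05], [0, 0.02, 0, 0, 0, 0]]

```text
clock: 24.6
eef_pos: [388.8, -284.5, 27.4]
tool_rot: [-1.578, -0.002, 0.007]
force: [-1.7, 2.9, 14.3]
width: 32.2
```

Call:
apply_moves:
  commands:
    - [[0, 0, 0, 0, 0, 0], [0, 0, 0, 0, 0, 0], [0, 0, 0, 0, 0, 0], [0, 0, 0, 0, 0, 0], [0, -0.3, 0, 0, 0, 0], [0, -0.6, 0, 0, 0, 0], [0, -0.9, 0, 0, 0, 0], [0, -0.9, 0, 0, 0, 0]]
  claw: 60

```text
clock: 25.27
eef_pos: [385.3, -281.6, 133.2]
tool_rot: [-1.571, 0.009, 0.006]
force: [1.3, 0.2, -0.6]
width: 59.7
```

Call:
apply_moves:
  commands:
    - [[0.3, -0.9, 0.3, 0, 0, 0], [0.4, -0.7, 0.7, 0, 0, 0], [0.5, 0, 0.9, 0, 0, 0], [0.5, 0, 0.9, 0, 0, 0], [0.4, 0, 0.9, 0, 0, 0], [0.1, 0, 1, 0, 0, 0], [0, 0, 1, 0, 0, 0], [0, 0, 1, 0, 0, 0]]

```text
clock: 25.93
eef_pos: [483.4, -17.3, 208.4]
tool_rot: [-1.585, -0.014, -0.016]
force: [0.0, 0.4, -0.1]
width: 59.9
```

Call:
apply_moves:
  commands:
    - [[-0.1, 0, 1, 0, 0, 0], [-0.2, 0, 1, 0, 0, 0], [-0.2, 0, 1, 0, 0, 0], [-0.2, 0, 1, 0, 0, 0], [-0.3, 0, 1, 0, 0, 0], [-0.3, 0, 1, 0, 0, 0], [-0.3, 0, 0.9, 0, 0, 0], [0, 0, 0, 0, 0, 0]]
  claw: 85

```text
clock: 26.6
eef_pos: [419.6, 275.2, 203.3]
tool_rot: [-1.58, -0.017, -0.002]
force: [0.9, 0.2, -1.0]
width: 84.9
```

Run:
```python
from h import *
c=cam('top');save(c,'top2.png');s=readout.read_state();print(s['eef_pos'],s['tool_rot'],s['force'],s['width'])
```

```text
[420.91941606 271.58548527 203.59161391] [-1.58201582 -0.01798266 -0.00457621] [ 0.05859512  0.00527785 -0.58152594] 85.00175656173295
```

View pics/top2.png

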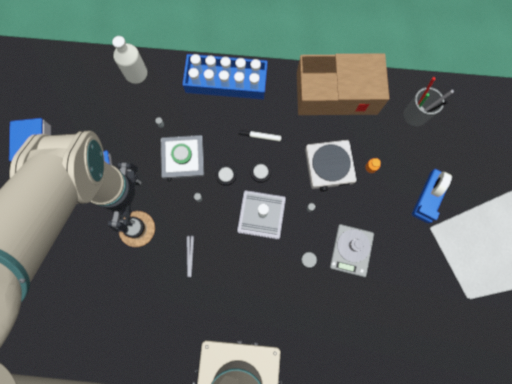

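Call:
apply_moves:
  commands:
    - [[-0.4, 0.4, 0.5, 0.13, 0, 0.2], [-0.4, 0.6, 0.5, 0, 0, 0], [-0.2, 0.7, 0.3, 0, 0, 0], [0, 0.6, 0, 0, 0, 0], [0, 0, 0, 0, 0, 0], [0, 0, 0, 0, 0, 0]]

```text
clock: 27.15
eef_pos: [384.4, 322.3, 110.2]
tool_rot: [-1.569, -0.006, -0.008]
force: [0.5, 0.3, -0.0]
width: 85.0
```

Call:
apply_moves:
  commands:
    - [[-0.08, 0.4, -0.03, 0, 0, 0.1], [0, 0.7, 0, 0, 0, 0], [0, 0.7, 0, 0, 0, 0], [0, 0.4, 0, 0, 0, 0], [0, 0, 0, 0, 0, 0]]

```text
clock: 27.57
eef_pos: [390.9, 319.0, 27.3]
tool_rot: [-1.563, -0.011, -0.017]
force: [-0.5, -0.3, 0.2]
width: 85.3
```

Call:
apply_moves:
  commands:
    - [[-0.24, 0.1, 0.03, 0, -0.15, 0.1], [0, 0.15, 0, 0, 0, 0], [0, 0.05, 0, 0, 0, 0]]

```text
clock: 27.82
eef_pos: [384.7, 319.8, 18.5]
tool_rot: [-1.56, -0.007, -0.007]
force: [0.0, -0.2, -0.5]
width: 85.2
```

Call:
apply_moves:
  commands:
    - [[-0.1, 0.1, 0.02, 0, 0, 0.05], [0, 0.03, 0, 0, 0, 0], [0, 0, 0, 0, 0, 0], [0, 0, 0, 0, 0, 0], [0, 0, 0, 0, 0, 0], [0, 0, 0, 0, 0, 0], [0, 0, 0, 0, 0, 0], [0, 0, 0, 0, 0, 0]]
  claw: 50

```text
clock: 28.48
eef_pos: [381.5, 322.3, 15.7]
tool_rot: [-1.557, -0.006, -0.005]
force: [0.5, -0.4, -0.6]
width: 58.5
```

Call:
apply_moves:
  commands:
    - [[0, -0.3, 0, 0, 0, 0], [0, -0.7, 0, 0, 0, 0], [0, -0.9, 0, 0, 0, 0], [0.1, -0.9, -0.2, 0, 0, 0], [0.3, -0.7, -0.5, 0, 0, 0], [0.4, -0.2, -0.8, 0, 0, 0], [0.4, 0, -0.9, 0, 0, 0], [0.4, 0, -0.9, 0, 0, 0]]

```text
clock: 29.15
eef_pos: [442.0, 193.3, 166.9]
tool_rot: [-1.557, -0.001, 0.015]
force: [0.6, 0.1, -1.6]
width: 58.6
```

Call:
apply_moves:
  commands:
    - [[0.4, 0, -0.9, 0, 0, 0], [0.4, 0, -0.9, 0, 0, 0], [0.4, 0, -0.9, 0, 0, 0], [0.4, 0, -0.9, 0, 0, 0], [0.4, 0, -0.9, 0, 0, 0], [0.4, 0, -0.9, 0, 0, 0], [0.4, 0, -0.9, 0, 0, 0], [0.4, 0, -0.9, 0, 0, 0]]

```text
clock: 29.82
eef_pos: [577.6, -105.0, 163.1]
tool_rot: [-1.553, -0.0, 0.019]
force: [1.0, 1.4, -1.3]
width: 58.7
```

Call:
apply_moves:
  commands:
    - [[0.3, 0, -0.9, 0, 0, 0], [0.2, 0, -0.6, 0, 0, 0], [0.1, 0, -0.2, -0.15, 0.15, 0], [0, 0, 0, 0, 0, 0], [0, 0, 0, 0, 0, 0]]

```text
clock: 30.23
eef_pos: [603.4, -189.2, 160.8]
tool_rot: [-1.575, -0.001, -0.009]
force: [0.7, 0.5, -1.7]
width: 58.4
```

Run:
```python
from h import *
d=np.load('top0.npz');c=(d['i'],d['K'],d['R'],d['t'])
im=cv2.imread('pics/top2.png');hsv=cv2.cvtColor(im,cv2.COLOR_BGR2HSV);g=cv2.cvtColor(im,cv2.COLOR_BGR2GRAY)
m=((g<150)).astype(np.uint8);k=np.zeros_like(m);cv2.circle(k,(331,163),21,1,-1);m&=k
n,l,st,ce=cv2.connectedComponentsWithStats(m)
for i in range(1,n):
    if st[i,4]>200:print(st[i],ce[i],ray(c,*ce[i],40))
d=np.load('w7.npz');w=(d['i'],d['K'],d['R'],d['t']);print(ray(w,269,200,40))
```

```text
[ 313  145   37   36 1085] [330.98894009 162.43778802] [ 615.67186628 -210.01097769]
[ 616.4500327  -206.22673948]
```

Call:
apply_moves:
  commands:
    - [[0.2, 0.3, -0.3, 0, -0.1, 0], [0.1, 0.5, -0.15, 0, 0, 0], [0, 0.7, 0, 0, 0, 0], [0, 0.5, 0, 0, 0, 0], [0, 0, 0, 0, 0, 0]]

```text
clock: 30.65
eef_pos: [615.9, -195.6, 79.2]
tool_rot: [-1.566, -0.001, 0.012]
force: [-0.4, 0.6, -1.7]
width: 58.8
```

Stirrer middle ≈ (616, −208).

Call:
apply_moves:
  commands:
    - [[0, 0.2, -0.25, 0, 0.15, 0], [0, 0.2, -0.05, 0, 0, 0], [0, 0.1, 0, 0, 0, 0], [0, 0, 0, 0, 0, 0]]

```text
clock: 30.98
eef_pos: [616.7, -203.1, 59.2]
tool_rot: [-1.563, -0.001, 0.004]
force: [-0.6, 0.0, -0.5]
width: 58.3
```

Call:
apply_moves:
  commands:
    - [[0, 0.06, -0.12, 0, 0, 0], [0, 0.06, 0, 0, 0, 0], [0, 0.03, 0, 0, 0, 0]]

```text
clock: 31.23
eef_pos: [618.1, -208.5, 54.9]
tool_rot: [-1.564, -0.004, 0.004]
force: [-0.6, 0.3, -1.3]
width: 57.9
```

Call:
apply_moves:
  commands:
    - [[0, 0.03, 0, 0, 0, 0], [0, 0.02, 0, 0, 0, 0]]

```text
clock: 31.4
eef_pos: [618.5, -209.1, 53.4]
tool_rot: [-1.565, -0.005, 0.003]
force: [0.7, 1.2, -1.1]
width: 58.1
```

Call:
apply_moves:
  commands:
    - [[-0.05, 0.05, 0.04, 0, 0, 0], [0, 0.03, 0, 0, 0, 0]]

```text
clock: 31.57
eef_pos: [616.6, -207.5, 50.4]
tool_rot: [-1.565, -0.006, 0.003]
force: [-0.1, -0.0, -1.5]
width: 58.9
```

Call:
apply_moves:
  commands:
    - [[0, 0.03, 0, 0, 0, 0], [0, 0.02, 0, 0, 0, 0]]

```text
clock: 31.73
eef_pos: [616.7, -207.7, 49.1]
tool_rot: [-1.565, -0.007, 0.004]
force: [-2.4, 1.0, 10.2]
width: 58.7
```

Contact. Release, lift clear and move aside for the final check.

Call:
apply_moves:
  commands:
    - [[0, 0, 0, 0, 0, 0], [0, 0, 0, 0, 0, 0], [0, 0, 0, 0, 0, 0], [0, 0, 0, 0, 0, 0], [0, -0.3, 0, 0, 0, 0], [0, -0.6, 0, 0, 0, 0], [0, -0.9, 0, 0, 0, 0], [0, -0.9, 0, 0, 0, 0]]
  claw: 85

```text
clock: 32.4
eef_pos: [611.2, -205.6, 154.1]
tool_rot: [-1.56, 0.008, 0.003]
force: [0.9, 0.3, -0.4]
width: 85.0
```

Call:
apply_moves:
  commands:
    - [[0, -0.9, 0, 0, 0, 0], [0, -0.9, 0.4, 0, 0, 0], [0, -0.5, 0.8, 0, 0, 0], [0, 0, 1, 0, 0, 0], [0, 0, 1, 0, 0, 0], [0, 0, 1, 0, 0, 0], [0, 0, 1, 0, 0, 0], [0, 0, 1, 0, 0, 0]]

```text
clock: 33.07
eef_pos: [616.0, 30.9, 271.4]
tool_rot: [-1.574, -0.018, -0.023]
force: [1.2, -0.0, -0.7]
width: 84.7
```

Call:
apply_moves:
  commands:
    - [[0, 0, 1, 0, 0, 0], [0, 0, 1, 0, 0, 0], [0, 0, 1, 0, 0, 0], [0, 0, 1, 0, 0, 0], [0, 0, 1, 0, 0, 0], [-0.3, 0, 1, 0, 0, 0], [-0.3, 0, 1, 0, 0, 0], [0, 0, 0.5, 0, 0, 0]]

```text
clock: 33.73
eef_pos: [595.6, 347.3, 279.0]
tool_rot: [-1.567, -0.024, -0.019]
force: [-0.1, 1.4, -0.4]
width: 85.2
```

Run:
```python
from h import *
c=cam('top');b=cam('scene');s=readout.read_state();print(s['eef_pos'],s['force'],s['clock'])
A=cv2.resize(c[0][120:290,150:390],None,fx=2.3,fy=2.3,interpolation=cv2.INTER_CUBIC)
B=b[0][60:340,100:460]
im=np.zeros((A.shape[0]+0,800,3),np.uint8);im[:,:552]=A;x=cv2.resize(B,(248,193));im[:193,552:]=x
cv2.imwrite('pics/f.png',cv2.cvtColor(im,cv2.COLOR_RGB2BGR))
for n,p in(('dish',(602.5,219,46)),('jar',(616,-208,86)),('vial',(450,-25.5,112)),('weight',(388.5,-284.5,74))):print(n,(proj(c,p)-[150,120]+.5)*2.3)
np.savez('f.npz',i=c[0],K=c[1],R=c[2],t=c[3])
```

```text
[596.76512096 347.13423728 278.65897391] [ 0.69292214 -0.9567299  -0.82184045] 33.8333
dish [69.66303035 77.17100667]
jar [423.33090368  86.9361714 ]
vial [258.43147351 206.74840683]
weight [479.20971931 285.8754594 ]
```

View pics/f.png

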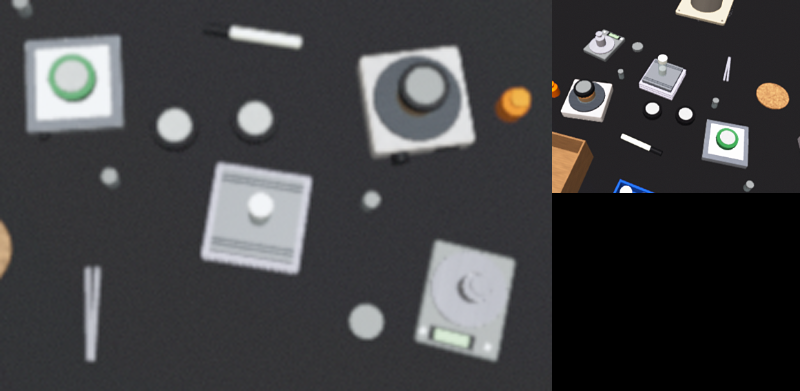

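```bash
python3 -c "
from cell import finish_job;print(finish_job())"
```

```text
the job is handed in; nothing more can be done
None
```

The job is handed in: the weight is on the balance, the dish on the light plate, the jar on the stirrer and the vial on the cooling block. The job reported no verdict. I parked the jar on the cork mat first, moved the dish, vial and weight straight to their instruments, and took the jar to the stirrer last. It took about 34 s of the 152 s allowed.

**Final check:** The last top and scene views show all four upright. By eye in the top view, each is within about 4 mm of its estimated instrument middle; the limit is 15 mm. The gripper was open and well clear, with almost no force on it.

**Disagreements:**
- **Dish:** the top view put it about 3–4 mm to the side (in y) of where the arm released it.
- **Weight:** its knob also looked about 3–4 mm off the expected spot.
- **Stirrer middle:** the top and wrist views differed by about 4 mm, so I aimed between them.
- **Jar on the mat:** pressing it down there briefly reached 40 N on the wrist, against its 120 N limit. The other placings touched down more gently, at 19 N at most.

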